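Find and replace the binding castor of the gas bottle's rolling stand

ROBOT

A 7-joint arm with a two-finger parallel gripper is mounted at the origin on the work surface. World frame = base frame: x ahead of the robot, y to its left, z up, the work surface at z = 0. Lengths are in m, angles in rad, forces in N, time in s.
With the tool pointing down it reaches from about 0.4 to 0.85 m from the base axis. Payload 4.5 kg.
Tool frame: the origin (TCP) lies where the fingers leave the gripper's body, on its centre line; the fingertips stand 64 mm ahead of it and the grasp point (between the pads) lies 45 mm ahead of it; z points along the fingers, y is the line along which they close (so a half turn about z gives the same grasp; the last joint's range is limited). The gripper opens to 88 mm and grips with 3 to 60 N. Pads are 18 mm wide; open, the fingers measure 123 mm over their backs; the gripper's body (75 mm by 187 mm) begins 45 mm behind the grasp point.
Start: joints at [-1.292, 0.689, -0.195, 1.565, 0.157, 0.902, -0.215], TCP at [0.151, 0.606, 0.303] pointing down, gripper open.
Joint ranges: [-3.01, 3.01], [-0.46, 2.08], [-1.47, 1.51], [0.13, 2.56], [-1, 4.14], [0.04, 2.09], [-2.66, 2.66]. Speed limits (rad/s): [2.57, 2.57, 3.14, 3.14, 3.14, 3.14, 3.14].

INTERFACE

Orientations are given as a unit quaternion [x, y, z, w].
In Python, from plant import r gives the robot as it stands.
- The arm moves only by the tool play_rows, never from a script. Its arguments are lists of equal length, an entry for each row: "translation": the shift along the tool's x, y, z in m, a list of three; "delta_rot": the turn, a rotation vector about the tool's x, y, z in degrees, a list of three; "grip": the opening, from -1 (shut) to 1 (fully open). In form: {"translation": [[x, y, z], ...], "delta_rot": [[rx, ry, rz], ...], "grip": [grip, ...]}. A call has 1 to 20 rows; each row shifts and turns the commanded pose from where the row before left it, along the tool's axes as they then stand; what a row does not reach is not made up. A row lasts 1/8 s, in which the tool goes at most 62.5 mm and 10.7 degrees, less where a joint would pass 70% of its speed; a pose out of reach is approached as far as the arm can. A call with a gripper value outside its range is refused whole. The fingers move at their own pace and stop on an object; "squeeze" is the grip in N (left out, the last holds). Time passes only in rows, so rows that do not move let the fingers close. It gives the time, the measured TCP pose, the force, the opening and the grip force at its end, in the units of the state.
- r.get_state(): the state, without advancing time (a new reading comes with each control period).
- r.snapshot(name): name is "side" or "top"; returns the picture (480x640x3 uint8, blue, green, red); there is no depth.
- r.get_calibration(name): a dict with "intrinsics" (3x3 intrinsics, pixels), "eye" and "rotation" of the camera in the world. Camera axes: x right, y up, looking along -z (the intrinsics and any distortion apply to the point x, -y, -z); pixel columns grow to the right and rows downward; lengths in m; the calibration is good to about 2 mm. A picture is of the moment at which its call begins. get_calibration takes no time and is no camera call.
- r.finish_job(): hands the job in; it is judged then, once.
Trained networks look in the newest picture that a camera, given by its name, has taken for a name from the list of things; names that differ only in an ending like _2 or _b are one class to them, and where a whole thing is asked for, a point or a joint stands for the part that bears it (a point fixed in the world has none). Each returns a list of dicts, best first, with "confidence" (0 to 1); they miss things now and then, are a little off and sometimes report something else, mostly with a low value. They report only what shows in the picture. A call takes as long as a camera call. They do not tell look-alikes from the thing itself.
- r.look_for(camera, target): "point" ([x, y, z] in m, in world coordinates, good to about 4 mm: the middle of the surface that is visible of it).
- r.silhouettes(camera, target): "pixels" (480x640 bool, what is visible of it).
The state is a dict: "clock": time; "q": joint angles; "qd": joint speeds; "joint_torque": joint torques, N m; "tool_pos": TCP position; "eef_rot": TCP orientation; "contact_force": force on the tool from outside, world axes, zero at the start; "moment": the same for the moment, N m; "opening": opening from 0.0 (shut) to 1.0 (fully open); "finger_force": force on a finger pad.
Only numpy, scipy, OpenCV 4.12 (cv2) and the standard library are available. Lean on these libraries where they do the work, as an engineer would, in place of code of your own. Each camera call takes 0.05 s, during which the arm holds its last target. There are 200 camera calls.

TASK

The gas bottle's rolling stand lies upside down on the worktop because one of its three castors binds. Flick each of the three wheels round by hand, one way: a free wheel runs on more than a full turn, the bad one drags and stops at once (turn it an eighth of a turn to be sure). Pull only the bad castor out and lay it in the steel dish, then push the spare from the carton fully home in its place; keep under 12 N on a tyre and under 25 N on a socket, and leave everything else alone.

Things in the scene. Friction and masses are not known exactly. Their poses are not given: they have to be found in the camera images.
- stand: round grey plastic rolling stand, upside down and fast on the worktop: 256 mm in diameter, plate 14 mm and skirt 24 mm high, with three square socket bosses 34 mm wide, their top faces 48 mm above the worktop, 88 mm from its middle, 120 degrees apart. Origin at the middle of its underside, z up
- socket_1 (a point): mouth of a castor socket, in the middle of the boss's top face; an upright round hole 12 mm in diameter, 30 mm deep, with two sprung grips in it 12 mm down
- socket_2 (a point): mouth of a castor socket, in the middle of the boss's top face; an upright round hole 12 mm in diameter, 30 mm deep, with two sprung grips in it 12 mm down
- socket_3 (a point): mouth of a castor socket, in the middle of the boss's top face; an upright round hole 12 mm in diameter, 30 mm deep, with two sprung grips in it 12 mm down
- castor_1: plug-in castor, one of three alike in the upturned stand; the binding one cannot be told by eye. Origin on the stem's axis in the flange's seat face (when seated, on its socket's mouth); z points up to the wheel. Stem below: 10 mm in diameter, 26 mm long, last 4 mm tapering to 7 mm. Flange above: 28 mm in diameter, 3 mm thick. About 95 g. See castor_2 for wheel and fork
- castor_2: like castor_1. On every castor the steel fork is 24 mm wide over its cheeks (along y), which reach from 10 to 42 mm above the origin and are 18 mm wide; the wheel, 16 mm wide, has its axle along y, 8 mm towards +x from the stem and 35 mm above the origin. Its rubber tyre, 45 mm when new, is worn unevenly: 40 to 45 mm; it yields about 0.1 mm per newton
- castor_3: like castor_1. Every castor can be swivelled in its socket about the stem, stiffly. Sprung grips in the socket hold the stem: it takes a steady pull of some newtons (under 15 N) to draw it and a push of as much to seat it; its weight alone does not seat it. Held across the cheeks a drawn castor hangs upright
- castor_1_spin (a joint): turning angle (rad) of the wheel of castor_1, near 0 at the start, growing as the tyre's top moves towards the castor's +x; no stops. A free-running wheel takes under 0.1 N at the rim and coasts on for some tenths of a second or more when let go; the binding one takes about 2.5 N at the rim all the way and stops at once
- castor_2_spin (a joint): the same for castor_2
- castor_3_spin (a joint): the same for castor_3
- castor_1_wheel: the wheel of castor_1; origin in its middle, y along the axle. With under about 5 N on the tyre a fingertip may slip on the binding one instead of turning it
- castor_2_wheel: the wheel of castor_2, likewise
- castor_3_wheel: the wheel of castor_3, likewise
- carton: cardboard carton insert, fast on the worktop, 100 x 64 mm, 40 mm high (origin in the middle of its underside), with two 14 mm round holes 24 mm either side of the middle along x; the spare stands in one, the other is empty
- spare: new free-running castor, same as castor_1 in shape, sizes and origin; it stands loosely with its stem in a hole of the carton, flange on the carton's top, wheel up
- dish: open oblong steel dish for the bad castor, fast on the worktop, 190 mm (x) by 150 mm (y) outside, 45 mm high, walls and floor 4 mm; origin in the middle of its underside
- jar: bystander: closed glass jar, 72 mm in diameter, 85 mm high; origin at its underside; leave it alone
- mug: bystander: blue mug, 80 mm in diameter, 90 mm high; origin at its underside; leave it alone
- pepper_mill: bystander: dark wooden pepper mill, 54 mm in diameter, 150 mm high; origin at its underside; leave it alone
- screwdriver: bystander: screwdriver with yellow handle, 200 mm long, lying; origin at its underside; leave it alone
- spatula: bystander: spatula with wooden handle, 240 mm long, lying; origin at its underside; leave it alone
- trivet: bystander: cork coaster, 120 mm in diameter, 10 mm thick; origin at its underside; leave it alone
- oil_spray: bystander: amber oil spray bottle with white head, 48 mm in diameter, 175 mm high; origin at its underside; leave it alone
Mind the look-alikes: they are no part of the job. Leave any green look-alike of the castor_2 alone.

How it is judged:
On the way, in this order (a step that is already met when the one before it is completed fails the run):
1. each of the three wheels has been turned by hand ((value of joint castor_1_spin above 0.6 rad or value of joint castor_1_spin below -0.6 rad) and (value of joint castor_2_spin above 0.6 rad or value of joint castor_2_spin below -0.6 rad) and (value of joint castor_3_spin above 0.6 rad or value of joint castor_3_spin below -0.6 rad)), for 0.05 s.
2. a castor lies released in the dish (((x of castor_1 in the frame of dish between -0.095 and 0.095 m and y of castor_1 in the frame of dish between -0.075 and 0.075 m and z of castor_1 in the frame of dish below 0.06 m and linear speed of castor_1 below 0.05 m/s and contact force between the fingers and castor_1 below 0.1 N) or (x of castor_2 in the frame of dish between -0.095 and 0.095 m and y of castor_2 in the frame of dish between -0.075 and 0.075 m and z of castor_2 in the frame of dish below 0.06 m and linear speed of castor_2 below 0.05 m/s and contact force between the fingers and castor_2 below 0.1 N) or (x of castor_3 in the frame of dish between -0.095 and 0.095 m and y of castor_3 in the frame of dish between -0.075 and 0.075 m and z of castor_3 in the frame of dish below 0.06 m and linear speed of castor_3 below 0.05 m/s and contact force between the fingers and castor_3 below 0.1 N))), for 0.2 s.
At the end, for the whole second after the job is handed in: One castor lies still in the dish; the spare and the two others, whose wheels have run on freely over a full turn from zero, sit in the sockets: upright within 0.06 rad, within 3 mm of the socket's centre, flange within 2 mm of its face; all released ((((x of castor_1 in the frame of dish between -0.095 and 0.095 m and y of castor_1 in the frame of dish between -0.075 and 0.075 m and z of castor_1 in the frame of dish below 0.06 m and linear speed of castor_1 below 0.05 m/s and contact force between the fingers and castor_1 below 0.1 N) and (((horizontal distance between castor_2 and socket_1 below 0.003 m and z of castor_2 in the frame of socket_1 between -0.002 and 0.002 m and angle between castor_2's own z axis and vertical below 0.06 rad) or (horizontal distance between castor_2 and socket_2 below 0.003 m and z of castor_2 in the frame of socket_2 between -0.002 and 0.002 m and angle between castor_2's own z axis and vertical below 0.06 rad) or (horizontal distance between castor_2 and socket_3 below 0.003 m and z of castor_2 in the frame of socket_3 between -0.002 and 0.002 m and angle between castor_2's own z axis and vertical below 0.06 rad)) and (value of joint castor_2_spin above 6.28 rad or value of joint castor_2_spin below -6.28 rad)) and (((horizontal distance between castor_3 and socket_1 below 0.003 m and z of castor_3 in the frame of socket_1 between -0.002 and 0.002 m and angle between castor_3's own z axis and vertical below 0.06 rad) or (horizontal distance between castor_3 and socket_2 below 0.003 m and z of castor_3 in the frame of socket_2 between -0.002 and 0.002 m and angle between castor_3's own z axis and vertical below 0.06 rad) or (horizontal distance between castor_3 and socket_3 below 0.003 m and z of castor_3 in the frame of socket_3 between -0.002 and 0.002 m and angle between castor_3's own z axis and vertical below 0.06 rad)) and (value of joint castor_3_spin above 6.28 rad or value of joint castor_3_spin below -6.28 rad)) and ((horizontal distance between spare and socket_1 below 0.003 m and z of spare in the frame of socket_1 between -0.002 and 0.002 m and angle between spare's own z axis and vertical below 0.06 rad) or (horizontal distance between spare and socket_2 below 0.003 m and z of spare in the frame of socket_2 between -0.002 and 0.002 m and angle between spare's own z axis and vertical below 0.06 rad) or (horizontal distance between spare and socket_3 below 0.003 m and z of spare in the frame of socket_3 between -0.002 and 0.002 m and angle between spare's own z axis and vertical below 0.06 rad)) and linear speed of spare below 0.05 m/s) or ((x of castor_2 in the frame of dish between -0.095 and 0.095 m and y of castor_2 in the frame of dish between -0.075 and 0.075 m and z of castor_2 in the frame of dish below 0.06 m and linear speed of castor_2 below 0.05 m/s and contact force between the fingers and castor_2 below 0.1 N) and (((horizontal distance between castor_1 and socket_1 below 0.003 m and z of castor_1 in the frame of socket_1 between -0.002 and 0.002 m and angle between castor_1's own z axis and vertical below 0.06 rad) or (horizontal distance between castor_1 and socket_2 below 0.003 m and z of castor_1 in the frame of socket_2 between -0.002 and 0.002 m and angle between castor_1's own z axis and vertical below 0.06 rad) or (horizontal distance between castor_1 and socket_3 below 0.003 m and z of castor_1 in the frame of socket_3 between -0.002 and 0.002 m and angle between castor_1's own z axis and vertical below 0.06 rad)) and (value of joint castor_1_spin above 6.28 rad or value of joint castor_1_spin below -6.28 rad)) and (((horizontal distance between castor_3 and socket_1 below 0.003 m and z of castor_3 in the frame of socket_1 between -0.002 and 0.002 m and angle between castor_3's own z axis and vertical below 0.06 rad) or (horizontal distance between castor_3 and socket_2 below 0.003 m and z of castor_3 in the frame of socket_2 between -0.002 and 0.002 m and angle between castor_3's own z axis and vertical below 0.06 rad) or (horizontal distance between castor_3 and socket_3 below 0.003 m and z of castor_3 in the frame of socket_3 between -0.002 and 0.002 m and angle between castor_3's own z axis and vertical below 0.06 rad)) and (value of joint castor_3_spin above 6.28 rad or value of joint castor_3_spin below -6.28 rad)) and ((horizontal distance between spare and socket_1 below 0.003 m and z of spare in the frame of socket_1 between -0.002 and 0.002 m and angle between spare's own z axis and vertical below 0.06 rad) or (horizontal distance between spare and socket_2 below 0.003 m and z of spare in the frame of socket_2 between -0.002 and 0.002 m and angle between spare's own z axis and vertical below 0.06 rad) or (horizontal distance between spare and socket_3 below 0.003 m and z of spare in the frame of socket_3 between -0.002 and 0.002 m and angle between spare's own z axis and vertical below 0.06 rad)) and linear speed of spare below 0.05 m/s) or ((x of castor_3 in the frame of dish between -0.095 and 0.095 m and y of castor_3 in the frame of dish between -0.075 and 0.075 m and z of castor_3 in the frame of dish below 0.06 m and linear speed of castor_3 below 0.05 m/s and contact force between the fingers and castor_3 below 0.1 N) and (((horizontal distance between castor_1 and socket_1 below 0.003 m and z of castor_1 in the frame of socket_1 between -0.002 and 0.002 m and angle between castor_1's own z axis and vertical below 0.06 rad) or (horizontal distance between castor_1 and socket_2 below 0.003 m and z of castor_1 in the frame of socket_2 between -0.002 and 0.002 m and angle between castor_1's own z axis and vertical below 0.06 rad) or (horizontal distance between castor_1 and socket_3 below 0.003 m and z of castor_1 in the frame of socket_3 between -0.002 and 0.002 m and angle between castor_1's own z axis and vertical below 0.06 rad)) and (value of joint castor_1_spin above 6.28 rad or value of joint castor_1_spin below -6.28 rad)) and (((horizontal distance between castor_2 and socket_1 below 0.003 m and z of castor_2 in the frame of socket_1 between -0.002 and 0.002 m and angle between castor_2's own z axis and vertical below 0.06 rad) or (horizontal distance between castor_2 and socket_2 below 0.003 m and z of castor_2 in the frame of socket_2 between -0.002 and 0.002 m and angle between castor_2's own z axis and vertical below 0.06 rad) or (horizontal distance between castor_2 and socket_3 below 0.003 m and z of castor_2 in the frame of socket_3 between -0.002 and 0.002 m and angle between castor_2's own z axis and vertical below 0.06 rad)) and (value of joint castor_2_spin above 6.28 rad or value of joint castor_2_spin below -6.28 rad)) and ((horizontal distance between spare and socket_1 below 0.003 m and z of spare in the frame of socket_1 between -0.002 and 0.002 m and angle between spare's own z axis and vertical below 0.06 rad) or (horizontal distance between spare and socket_2 below 0.003 m and z of spare in the frame of socket_2 between -0.002 and 0.002 m and angle between spare's own z axis and vertical below 0.06 rad) or (horizontal distance between spare and socket_3 below 0.003 m and z of spare in the frame of socket_3 between -0.002 and 0.002 m and angle between spare's own z axis and vertical below 0.06 rad)) and linear speed of spare below 0.05 m/s))); the robot touches nothing.
It fails at once if the tyre of a castor in the stand was pressed by the fingers with over 13 N ((contact force between the fingers and castor_1_wheel above 13 N and not (distance of castor_1 from where it was at the start of the episode above 0.012 m)) or (contact force between the fingers and castor_2_wheel above 13 N and not (distance of castor_2 from where it was at the start of the episode above 0.012 m)) or (contact force between the fingers and castor_3_wheel above 13 N and not (distance of castor_3 from where it was at the start of the episode above 0.012 m))).
It fails at once if a castor was borne on or wrenched in the stand with over 40 N (the grips on its stem, about 5 N, included) (contact force between any of castor_1, castor_2, castor_3, spare and stand above 40 N).
It fails at once if a castor whose wheel ran on freely (over a full turn) was pulled out ((distance of castor_1 from where it was at the start of the episode above 0.012 m and (value of joint castor_1_spin above 6.28 rad or value of joint castor_1_spin below -6.28 rad)) or (distance of castor_2 from where it was at the start of the episode above 0.012 m and (value of joint castor_2_spin above 6.28 rad or value of joint castor_2_spin below -6.28 rad)) or (distance of castor_3 from where it was at the start of the episode above 0.012 m and (value of joint castor_3_spin above 6.28 rad or value of joint castor_3_spin below -6.28 rad))).
It fails at once if more than one castor was pulled out of the stand (distance of each of castor_2, castor_3 from where it was at the start of the episode above 0.012 m or distance of each of castor_1, castor_3 from where it was at the start of the episode above 0.012 m or distance of each of castor_1, castor_2 from where it was at the start of the episode above 0.012 m).
It fails at once if a bystander was moved over 30 mm or tipped (distance of any of jar, mug, pepper_mill, screwdriver, spatula, trivet, oil_spray from where it was at the start of the episode above 0.03 m or angle between any of jar, mug, pepper_mill, oil_spray's own z axis and vertical above 0.5 rad).
It also fails if it takes over 72 s, if anything falls off the work surface, if the arm or the gripper's body presses on something with over 40 N, if the wrist force passes 120 N, or if a joint passes its speed limit or range.

## Working session

There is one attempt and no reset: what is moved stays moved. The work goes in short steps, Python scripts to look and compute and a tool call to move; the robot and the scene stay as the last step left them, time stands still between calls to the robot, and variables do not carry over. Pictures are saved under pics/ and viewed, at most 10 in all, crops included, and the job is handed in when it is done.

Besides the shell and the picture viewer there is one more tool, called after "Request:" by a JSON object that holds its "fn" and its "kwargs", one argument or row to a line. play_rows: Moves the arm, as the interface text tells. Its arguments: {"type":"object","properties":{"translation":{"type":"array","items":{"type":"array","items":{"type":"number"}}},"delta_rot":{"type":"array","items":{"type":"array","items":{"type":"number"}}},"grip":{"type":"array","items":{"type":"number"}},"squeeze":{"type":"number"}},"required":["translation","delta_rot","grip"]}

```bash
ls; mkdir -p pics
python3 - <<'E'
from plant import r
import cv2
s=r.get_state();print({k:s[k] for k in('clock','tool_pos','eef_rot','contact_force','opening')})
for c in('top','side'):
    cv2.imwrite(f'pics/{c}0.png',r.snapshot(c))
    k=r.get_calibration(c);print(c,k)
    for t in('castor_1','spare','stand','carton','dish','castor_1_wheel'):
        for d in r.look_for(c,t):print(c,t,[round(float(v),4) for v in d['point']],round(d['confidence'],2))
E
```

```text
pics
{'clock': 0.0, 'tool_pos': array([0.15140875, 0.60585957, 0.30193002]), 'eef_rot': array([ 1.22051452e-01,  9.92523369e-01, -8.96944783e-04, -2.81259715e-05]), 'contact_force': array([-0.33377081,  0.12306787,  0.98492754]), 'opening': 1.0002367504066672}
top {'intrinsics': array([[486.65980956,   0.        , 324.2036882 ],
       [  0.        , 486.65980956, 242.15562289],
       [  0.        ,   0.        ,   1.        ]]), 'eye': array([ 0.31366634, -0.06470344,  1.3674075 ]), 'rotation': array([ 0.07092658, -0.06998868, -0.70000638,  0.70715067])}
top castor_1 [0.493, 0.1639, 0.0236] 0.68
top castor_1 [0.6163, -0.1287, 0.0942] 0.54
top castor_1 [0.2987, -0.2049, 0.0226] 0.51
top castor_1 [0.5758, 0.0102, 0.0935] 0.43
top spare [0.4096, -0.3293, 0.0898] 0.75
top stand [0.5544, -0.0631, 0.0141] 0.91
top carton [0.4502, -0.3299, 0.0358] 0.7
top carton [0.5485, -0.0646, 0.0164] 0.69
top dish [0.4708, 0.3419, 0.0048] 0.57
side {'intrinsics': array([[495.6040798 ,   0.        , 318.13533608],
       [  0.        , 495.6040798 , 239.95154853],
       [  0.        ,   0.        ,   1.        ]]), 'eye': array([ 0.47055651, -0.88654568,  0.82496571]), 'rotation': array([ 0.40923823, -0.026126  , -0.03571077,  0.91135407])}
side castor_1 [0.2975, -0.204, 0.0237] 0.82
side castor_1 [0.6188, -0.1363, 0.0831] 0.78
side castor_1 [0.5825, 0.0069, 0.0889] 0.63
side castor_1 [0.4693, -0.1007, 0.0897] 0.53
side castor_1 [0.4964, 0.1611, 0.0175] 0.52
side castor_1 [0.4644, -0.1076, 0.0929] 0.19
side spare [0.4165, -0.3447, 0.0802] 0.69
side stand [0.5555, -0.0944, 0.0183] 0.63
side stand [0.623, -0.1323, 0.097] 0.19
side carton [0.4523, -0.3532, 0.0358] 0.74
side carton [0.5515, -0.0924, 0.0156] 0.49
side carton [0.6211, -0.1333, 0.0984] 0.23
side dish [0.4734, 0.3583, 0.0206] 0.91
side dish [0.8204, -0.0434, 0.0195] 0.62
side dish [0.6487, 0.2905, 0.0569] 0.32
side castor_1_wheel [0.5858, 0.0035, 0.0962] 0.48
```

View pics/top0.png

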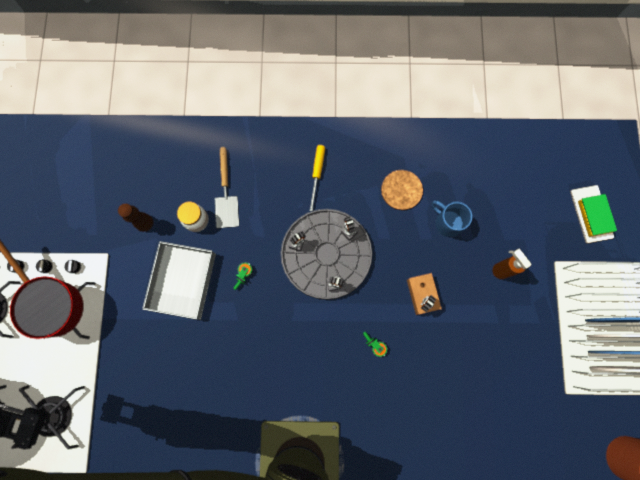

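View pics/side0.png

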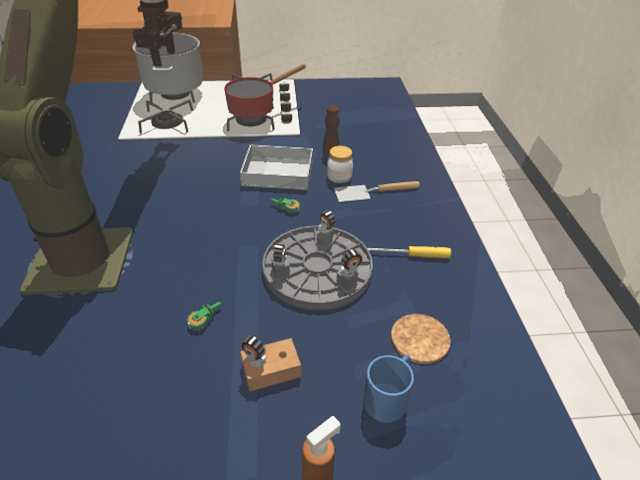

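Run:
```python
import cv2,numpy as np
t=cv2.imread('pics/top0.png');s=cv2.imread('pics/side0.png')
f=lambda im,x,y,w,h,k:cv2.resize(im[y:y+h,x:x+w],None,fx=k,fy=k,interpolation=cv2.INTER_CUBIC)
o=np.zeros((600,800,3),np.uint8)
o[:400,:400]=f(t,278,205,100,100,4)
o[:400,400:]=f(s,265,206,100,100,4)
o[400:,:200]=f(t,405,265,40,40,5); o[400:,200:400]=f(s,235,330,40,40,5)
o[400:,400:800]=f(s,235,330,80,40,5)
cv2.imwrite('pics/c1.png',o)
```

```text
(no output)
```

View pics/c1.png

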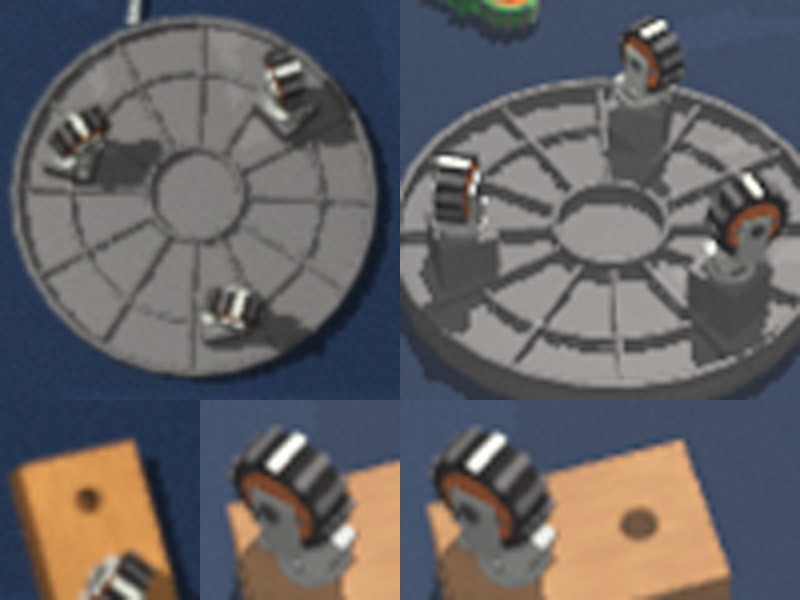

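```bash
cat > h.py <<'E'
import numpy as np,cv2
from scipy.spatial.transform import Rotation as R
from scipy.optimize import minimize
from plant import r
CAL={c:r.get_calibration(c) for c in('top','side')}
def proj(c,P):
    k=CAL[c];p=R.from_quat(k['rotation']).inv().apply(np.atleast_2d(P)-k['eye'])*[1,-1,-1]
    q=p@k['intrinsics'].T;return q[:,:2]/q[:,2:]
def ray(c,uv,z):
    k=CAL[c];d=np.linalg.solve(k['intrinsics'],[uv[0],uv[1],1])*[1,-1,-1]
    d=R.from_quat(k['rotation']).apply(d);return k['eye']+d*(z-k['eye'][2])/d[2]
a=np.linspace(0,2*np.pi,32,endpoint=False);ca,sa,o=np.cos(a),np.sin(a),0*a
def castor(rad=.0215):
    w=[np.c_[.008+rad*ca,o+s*.008,.035+rad*sa] for s in(1,-1)]
    f=[np.c_[.014*ca,.014*sa,o+z] for z in(0,.003)]
    b=[np.array([[x,y,z] for x,z in((-.009,.01),(.009,.01),(-.001,.042),(.017,.042)) for y in(s*.012,s*.008)]) for s in(1,-1)]
    n=[np.array([[x,y,z] for x in(-.009,.009) for y in(-.012,.012) for z in(.003,.013)])]
    return [np.vstack(w),np.vstack(f)]+b+n
def mask(c,parts,p,z,roi,S=4):
    x0,y0,x1,y1=roi;m=np.zeros(((y1-y0)*S,(x1-x0)*S),np.uint8)
    M=R.from_euler('z',p[2])
    for q in parts:
        u=(proj(c,M.apply(q)+[p[0],p[1],z])-[x0-.5,y0-.5])*S-.5
        cv2.fillConvexPoly(m,cv2.convexHull((u*16).round().astype(np.int32)),255,shift=4)
    return cv2.resize(m,(x1-x0,y1-y0),interpolation=cv2.INTER_AREA)/255.
def fit(obs,parts,z,xy,yaws=np.arange(0,6.28,.35),free=False):
    """obs: {cam:boolmask}"""
    roi={};
    for c,m in obs.items():
        ys,xs=np.where(m);roi[c]=(max(xs.min()-12,0),max(ys.min()-12,0),min(xs.max()+13,640),min(ys.max()+13,480))
    def cost(p):
        t=0
        for c,m in obs.items():
            q=roi[c];g=mask(c,parts,p,z,q);o=m[q[1]:q[3],q[0]:q[2]].astype(float)
            t+=1-np.minimum(g,o).sum()/np.maximum(g,o).sum()
        return t/len(obs)
    best=[]
    for w in yaws:
        s=np.array([xy[0],xy[1],w])
        res=minimize(cost,s,method='Nelder-Mead',options=dict(initial_simplex=np.array([s,s+[.006,0,0],s+[0,.006,0],s+[0,0,.3]]),maxfev=120))
        best.append((res.fun,*res.x))
    return sorted(best)
E
cat > fit1.py <<'E'
from h import *
import pickle
for c in('top','side'): r.snapshot(c)
ob={}
for t in('castor_1','spare','stand','carton','dish'):
    for c in('top','side'):
        ob[t,c]=[(d['confidence'],d['pixels']) for d in r.silhouettes(c,t)]
pickle.dump(ob,open('ob.pkl','wb'))
for k,v in ob.items():
    for cf,m in v:
        ys,xs=np.where(m);print(k,round(cf,2),m.sum(),xs.mean().round(1),ys.mean().round(1))
E
python3 fit1.py
```

```text
('castor_1', 'top') 0.84 252 376.3 346.3
('castor_1', 'top') 0.69 142 335.8 282.2
('castor_1', 'top') 0.67 134 349.1 226.3
('castor_1', 'top') 0.64 267 243.1 273.6
('castor_1', 'top') 0.53 147 297.9 238.9
('castor_1', 'top') 0.17 5871 326.1 254.8
('castor_1', 'side') 0.83 239 279.4 253.7
('castor_1', 'side') 0.81 417 350.7 261.6
('castor_1', 'side') 0.79 503 201.4 316.3
('castor_1', 'side') 0.76 250 287.8 204.3
('castor_1', 'side') 0.65 286 327.0 221.0
('spare', 'top') 0.47 161 428.0 303.0
('spare', 'side') 0.78 525 253.8 350.2
('spare', 'side') 0.29 836 369.9 189.8
('stand', 'top') 0.71 754 422.5 291.3
('stand', 'top') 0.61 5793 326.6 255.0
('stand', 'top') 0.51 259 318.4 161.6
('stand', 'side') 0.64 6828 316.7 267.8
('carton', 'top') 0.69 732 422.7 290.9
('carton', 'side') 0.71 1851 273.1 365.1
('carton', 'side') 0.17 273 351.9 257.5
('dish', 'top') 0.76 4051 179.4 280.7
('dish', 'top') 0.28 893 423.3 292.5
('dish', 'side') 0.91 2686 277.3 166.4
('dish', 'side') 0.52 572 253.7 350.1
```

```bash
cat > fit2.py <<'E'
from h import *
import pickle
ob=pickle.load(open('ob.pkl','rb'))
P=castor()
g=lambda t,c,i:ob[t,c][i][1]
for n,t,i,j,z,xy in(('A','castor_1',1,0,.048,(.469,-.10)),('B','castor_1',2,1,.048,(.617,-.13)),('C','castor_1',4,4,.048,(.578,.01)),('S','spare',0,0,.040,(.41,-.335))):
    b=fit({'top':g(t,'top',i),'side':g(t,'side',j)},P,z,xy)
    print(n,[np.round(x,4).tolist() for x in b[:1]+[q for q in b if abs(np.angle(np.exp(1j*(q[3]-b[0][3]))))>.5][:1]])
    for c,k in(('top',i),('side',j)):
        q=fit({c:g(t,c,k)},P,z,b[0][1:3],[b[0][3]])[0];print('  ',c,np.round(q,4))
cy=lambda rr,z0,z1:np.vstack([np.c_[rr*ca,rr*sa,o+z] for z in(z0,z1)])
bx=lambda l,w,z0,z1:np.array([[x,y,z] for x in(-l/2,l/2) for y in(-w/2,w/2) for z in(z0,z1)])
for c in(['top'],['side'],['top','side']):
    print('stand',c,np.round(fit({k:g('stand',k,1 if k=='top' else 0) for k in c},[cy(.128,0,.024)],0,(.552,-.07),[0])[0],4))
    print('carton',c,np.round(fit({k:g('carton',k,0) for k in c},[bx(.1,.064,0,.04)],0,(.44,-.33),[0,.5,1,1.5,2,2.5])[0],4))
    print('dish',c,np.round(fit({k:g('dish',k,0) for k in c},[bx(.19,.15,0,.045)],0,(.47,.34),[0,.5,1,1.5,2,2.5])[0],4))
E
python3 fit2.py
```

```text
A [[0.1666, 0.4686, -0.085, 4.5166], [0.2742, 0.4686, -0.0991, 1.7166]]
   top [ 0.1194  0.4687 -0.0875  4.3957]
   side [ 0.1123  0.4683 -0.0781  4.5605]
B [[0.2066, 0.6139, -0.1304, 6.562], [0.2336, 0.6263, -0.1269, 3.3359]]
   top [ 0.1881  0.6141 -0.1308  6.524 ]
   side [ 0.0749  0.6165 -0.1232  6.6017]
C [[0.1808, 0.5804, 0.0171, -1.0137], [0.266, 0.5881, 0.006, 2.4577]]
   top [ 0.1328  0.5795  0.0153 -0.9621]
   side [ 0.0684  0.5821  0.0248 -1.1155]
S [[0.1698, 0.4191, -0.3413, 2.51], [0.2452, 0.4088, -0.3347, -0.579]]
   top [ 0.1076  0.4194 -0.3432  2.4966]
   side [ 0.0577  0.4183 -0.336   2.5056]
stand ['top'] [ 0.1094  0.5542 -0.0685  0.1579]
carton ['top'] [ 0.2581  0.4438 -0.3378  0.246 ]
dish ['top'] [ 0.0209  0.4728  0.3379 -0.1697]
stand ['side'] [ 0.107   0.5556 -0.059  -0.0702]
carton ['side'] [ 0.1788  0.4424 -0.3311  0.2365]
dish ['side'] [ 0.0475  0.4747  0.3473 -0.1549]
stand ['top', 'side'] [ 0.1306  0.5547 -0.0643  0.1766]
carton ['top', 'side'] [ 0.2474  0.4434 -0.3365  0.2382]
dish ['top', 'side'] [0.0575 0.4731 0.3391 2.9782]
```

Request:
{"fn": "play_rows", "kwargs": {
  "translation": [
    [-0.0364, -0.0218, 0],
    [-0.0364, -0.0218, 0],
    [-0.0364, -0.0218, 0],
    [-0.0364, -0.0218, 0],
    [-0.0364, -0.0218, 0],
    [-0.0364, -0.0218, 0],
    [-0.0364, -0.0218, 0],
    [-0.0364, -0.0218, 0],
    [-0.0364, -0.0218, 0],
    [-0.0364, -0.0218, 0],
    [-0.014, -0.046, 0],
    [-0.014, -0.046, 0],
    [-0.014, -0.046, 0],
    [-0.014, -0.046, 0],
    [-0.014, -0.046, 0.01],
    [-0.014, -0.046, 0.03],
    [-0.014, -0.046, 0.03],
    [-0.014, -0.046, 0.03]
  ],
  "delta_rot": [
    [0, 0, 0],
    [0, 0, 0],
    [0, 0, 0],
    [0, 0, 0],
    [0, 0, 0],
    [0, 0, 0],
    [0, 0, 0],
    [0, 0, 0],
    [0, 0, 0],
    [0, 0, 0],
    [0, 0, 0],
    [0, 0, 0],
    [0, 0, 0],
    [0, 0, 0],
    [0, 0, 0],
    [0, 0, 0],
    [0, 0, 0],
    [0, 0, 0]
  ],
  "grip": [-1, -1, -1, -1, -1, -1, -1, -1, -1, -1, -1, -1, -1, -1, -1, -1, -1, -1],
  "squeeze": 10
}}

```text
clock: 3.55
tool_pos: [0.4718, -0.079, 0.2021]
eef_rot: [0.122, 0.993, 0.0, 0.001]
contact_force: [0.3, -0.2, 0.5]
opening: 0.004
finger_force: 0.0
```

Run:
```python
from h import *
s=r.get_state();M=R.from_quat(s['eef_rot'])
o=np.zeros((400,800,3),np.uint8)
for i,(c,ctr) in enumerate((('top',(336,285)),('side',(275,230)))):
    im=r.snapshot(c);cv2.imwrite(f'pics/{c}1.png',im)
    u=proj(c,M.apply([[x,y,z] for x in(-.009,.009) for y in(-.0175,.0175) for z in(.064,.03)])+s['tool_pos'])
    x0,y0=ctr[0]-40,ctr[1]-40
    cr=cv2.resize(im[y0:y0+80,x0:x0+80],(400,400),interpolation=cv2.INTER_CUBIC)
    for k,p in enumerate(u):cv2.circle(cr,tuple(int(v) for v in ((p-[x0-.5,y0-.5])*5)),3,(0,255,255) if k%2==0 else (255,0,255),1)
    o[:,400*i:400*i+400]=cr
cv2.imwrite('pics/c2.png',o)
```

```text
(no output)
```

View pics/c2.png

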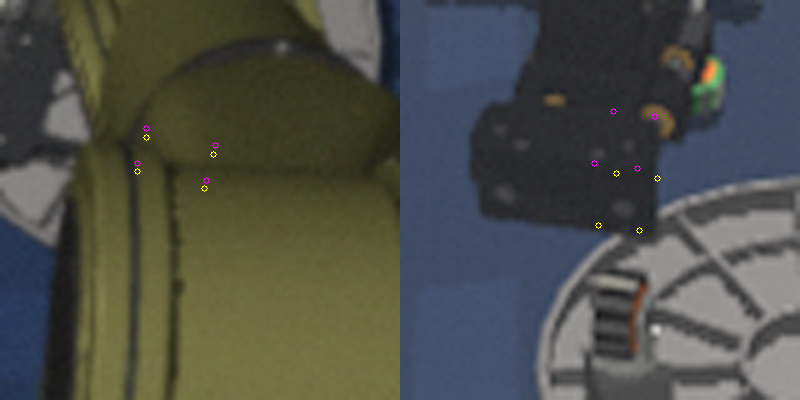

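Request:
{"fn": "play_rows", "kwargs": {
  "translation": [
    [0, 0, 0],
    [0, 0, 0],
    [0, 0, 0],
    [0, 0, 0],
    [0, 0, 0],
    [0, 0, 0],
    [0, 0, 0],
    [0, 0, 0],
    [0, 0, 0],
    [0, 0, 0]
  ],
  "delta_rot": [
    [0, 0, 9.7],
    [0, 0, 9.7],
    [0, 0, 9.7],
    [0, 0, 9.7],
    [0, 0, 9.7],
    [0, 0, 9.7],
    [0, 0, 9.7],
    [0, 0, 9.7],
    [0, 0, 9.7],
    [0, 0, 0]
  ],
  "grip": [-1, -1, -1, -1, -1, -1, -1, -1, -1, -1]
}}

```text
clock: 4.9
tool_pos: [0.4717, -0.0765, 0.203]
eef_rot: [0.772, 0.635, 0.0, 0.0]
contact_force: [0.4, 1.0, 1.0]
opening: 0.008
finger_force: 0.0
```

Run:
```python
from h import *
s=r.get_state();M=R.from_quat(s['eef_rot']);print(s['q'].round(2),s['tool_pos'],M.as_matrix().round(3).tolist(),s['contact_force'])
c='side';im=r.snapshot(c);cv2.imwrite('pics/side2.png',im)
x0,y0=225,180
cr=cv2.resize(im[y0:y0+90,x0:x0+120],(800,600),interpolation=cv2.INTER_CUBIC);k=800/120
for L,col in(([[x,y,z] for x in(-.009,.009) for y in(-.0175,.0175) for z in(.064,)],(0,255,255)),([[x,y,0] for x in(-.0375,.0375) for y in(-.0935,.0935)],(255,0,255))):
    for p in proj(c,M.apply(L)+s['tool_pos']):cv2.circle(cr,tuple(int(v) for v in ((p-[x0-.5,y0-.5])*k)),3,col,1)
cv2.imwrite('pics/c3.png',cr)
```

```text
[-0.03  0.68  0.15  2.11 -0.26  0.37  0.14] [ 0.47170584 -0.07649607  0.20301581] [[0.193, 0.981, 0.001], [0.981, -0.193, 0.0], [0.001, 0.001, -1.0]] [0.42803009 0.99276697 1.03758746]
```

View pics/c3.png

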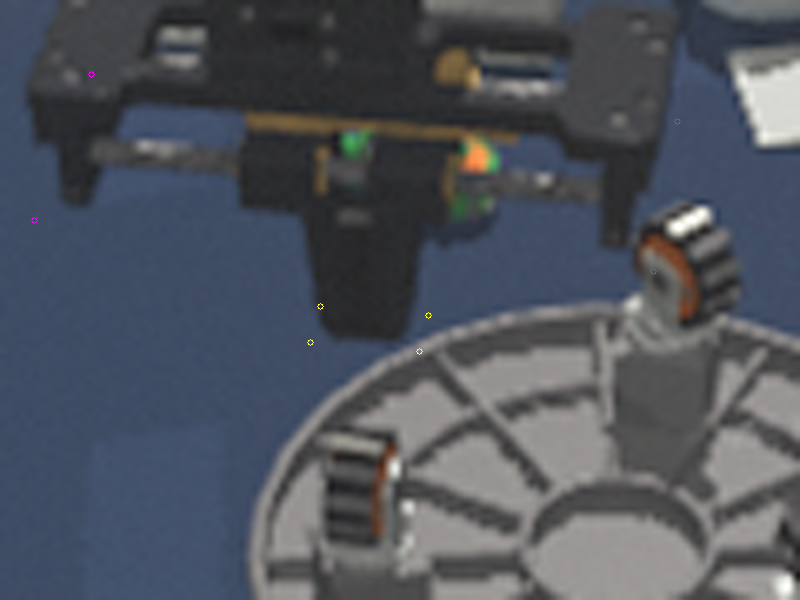

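Request:
{"fn": "play_rows", "kwargs": {
  "translation": [
    [-0.0148, -0.0019, 0.015],
    [0, 0, 0.012],
    [0, 0, 0.005],
    [0, 0, 0.0005],
    [0, 0, 0.0005],
    [0, 0, 0],
    [0, 0, 0]
  ],
  "delta_rot": [
    [0, 0, 0],
    [0, 0, 0],
    [0, 0, 0],
    [0, 0, 0],
    [0, 0, 0],
    [0, 0, 0],
    [0, 0, 0]
  ],
  "grip": [-1, -1, -1, -1, -1, -1, -1]
}}

```text
clock: 5.82
tool_pos: [0.4666, -0.0915, 0.1699]
eef_rot: [0.773, 0.634, 0.0, 0.0]
contact_force: [-0.4, 0.9, -0.4]
opening: 0.006
finger_force: 0.0
```

Run:
```python
from h import *
for i in range(3):
    r.snapshot('side');s=r.get_state();print(s['clock'],s['contact_force'].round(2),s['tool_pos'].round(5))
```

```text
5.875 [-0.35  0.53 -1.08] [ 0.46659 -0.09157  0.16987]
5.925 [-0.87 -0.78 -0.29] [ 0.46658 -0.09162  0.16984]
5.975 [ 0.45 -0.46  0.27] [ 0.46652 -0.09161  0.16979]
```

Request:
{"fn": "play_rows", "kwargs": {
  "translation": [
    [0, 0, 0.0005],
    [0, 0, 0.0004],
    [0, 0, 0]
  ],
  "delta_rot": [
    [0, 0, 0],
    [0, 0, 0],
    [0, 0, 0]
  ],
  "grip": [-1, -1, -1]
}}

```text
clock: 6.35
tool_pos: [0.4665, -0.0916, 0.1687]
eef_rot: [0.773, 0.634, -0.0, -0.0]
contact_force: [-0.0, 0.1, 1.0]
opening: 0.006
finger_force: 0.0
```

Request:
{"fn": "play_rows", "kwargs": {
  "translation": [
    [0, 0, 0.0005],
    [0, 0, 0],
    [0, 0, 0]
  ],
  "delta_rot": [
    [0, 0, 0],
    [0, 0, 0],
    [0, 0, 0]
  ],
  "grip": [-1, -1, -1]
}}

```text
clock: 6.72
tool_pos: [0.4665, -0.0916, 0.1683]
eef_rot: [0.773, 0.634, 0.0, -0.0]
contact_force: [0.0, 0.1, -0.9]
opening: 0.003
finger_force: 0.0
```

Request:
{"fn": "play_rows", "kwargs": {
  "translation": [
    [0, 0, 0.0007],
    [0, 0, 0],
    [0, 0, 0]
  ],
  "delta_rot": [
    [0, 0, 0],
    [0, 0, 0],
    [0, 0, 0]
  ],
  "grip": [-1, -1, -1]
}}

```text
clock: 7.1
tool_pos: [0.4665, -0.0916, 0.1676]
eef_rot: [0.773, 0.634, 0.0, -0.0]
contact_force: [0.5, -0.5, 0.2]
opening: 0.006
finger_force: 0.0
```

Request:
{"fn": "play_rows", "kwargs": {
  "translation": [
    [0, 0, 0.0007],
    [0, 0, 0],
    [0, 0, 0]
  ],
  "delta_rot": [
    [0, 0, 0],
    [0, 0, 0],
    [0, 0, 0]
  ],
  "grip": [-1, -1, -1]
}}

```text
clock: 7.48
tool_pos: [0.4665, -0.0917, 0.167]
eef_rot: [0.773, 0.634, 0.0, 0.0]
contact_force: [-0.3, 0.4, 3.7]
opening: 0.006
finger_force: 1.5
```

Request:
{"fn": "play_rows", "kwargs": {
  "translation": [
    [0, 0, 0.0002],
    [-0.02, 0, 0],
    [-0.025, 0, 0]
  ],
  "delta_rot": [
    [0, 0, 0],
    [0, 0, 0],
    [0, 0, 0]
  ],
  "grip": [-1, -1, -1]
}}

```text
clock: 7.85
tool_pos: [0.4579, -0.1354, 0.1666]
eef_rot: [0.773, 0.635, 0.0, -0.0]
contact_force: [-0.1, -0.5, -0.2]
opening: 0.004
finger_force: 0.0
```

```bash
cat > spin.py <<'E'
from h import *
import sys
# snapshots side of wheel at world point, n frames -> strip + frame differences
x,y,n,name=float(sys.argv[1]),float(sys.argv[2]),int(sys.argv[3]),sys.argv[4]
cx,cy=proj('side',[x,y,.085])[0].round().astype(int)
fs=[r.snapshot('side')[cy-16:cy+16,cx-16:cx+16] for i in range(n)]
d=[float(np.abs(fs[i+1].astype(float)-fs[i]).mean().round(1)) for i in range(n-1)];print('diffs',d)
cv2.imwrite(f'pics/{name}.png',cv2.resize(np.hstack(fs[:6]),None,fx=4,fy=4,interpolation=cv2.INTER_CUBIC)[:, :800])
s=r.get_state();print(s['clock'],s['tool_pos'].round(4),s['contact_force'].round(1))
E
python3 spin.py .467 -.088 6 spA
```

```text
diffs [7.8, 3.5, 4.0, 2.9, 2.2]
8.15 [ 0.4579 -0.1346  0.1665] [-0.   0.9 -0.3]
```

View pics/spA.png

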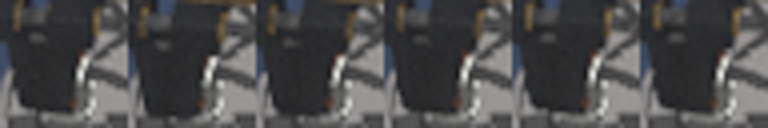

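Request:
{"fn": "play_rows", "kwargs": {
  "translation": [
    [0.03, 0, -0.02],
    [0.035, 0, 0],
    [0, 0, 0.0199],
    [-0.022, 0, 0],
    [-0.025, 0, 0],
    [0, 0, -0.06]
  ],
  "delta_rot": [
    [0, 0, 0],
    [0, 0, 0],
    [0, 0, 0],
    [0, 0, 0],
    [0, 0, 0],
    [0, 0, 0]
  ],
  "grip": [-1, -1, -1, -1, -1, -1]
}}

```text
clock: 8.9
tool_pos: [0.4591, -0.1183, 0.2238]
eef_rot: [0.774, 0.633, -0.003, -0.004]
contact_force: [1.9, 0.1, 1.2]
opening: 0.004
finger_force: 0.0
```

```bash
python3 spin.py .467 -.088 10 spA2
```

```text
diffs [2.2, 1.1, 1.1, 1.1, 1.1, 1.1, 1.1, 1.1, 1.1]
9.4 [ 0.4608 -0.1177  0.226 ] [ 0.3  0.4 -0.1]
```

Request:
{"fn": "play_rows", "kwargs": {
  "translation": [
    [0.0061, 0.0401, 0.012],
    [0.0061, 0.0401, 0.012],
    [0.0061, 0.0401, 0.012],
    [0.006, 0.0401, 0.012],
    [0, 0, 0.005],
    [0, 0, 0.0025],
    [0, 0, 0.0006],
    [0, 0, 0.0003],
    [0, 0, 0]
  ],
  "delta_rot": [
    [0, 0, 0],
    [0, 0, 0],
    [0, 0, 0],
    [0, 0, 0],
    [0, 0, 0],
    [0, 0, 0],
    [0, 0, 0],
    [0, 0, 0],
    [0, 0, 0]
  ],
  "grip": [-1, -1, -1, -1, -1, -1, -1, -1, -1]
}}

```text
clock: 10.52
tool_pos: [0.623, -0.1258, 0.1708]
eef_rot: [0.773, 0.634, 0.0, 0.0]
contact_force: [-0.8, -0.0, 0.3]
opening: 0.005
finger_force: 0.0
```

Tip at 0.1068; go to 0.1055.

Request:
{"fn": "play_rows", "kwargs": {
  "translation": [
    [0, 0, 0.0008],
    [0, 0, 0.0006],
    [0, 0, 0]
  ],
  "delta_rot": [
    [0, 0, 0],
    [0, 0, 0],
    [0, 0, 0]
  ],
  "grip": [-1, -1, -1]
}}

```text
clock: 10.9
tool_pos: [0.6236, -0.1258, 0.1695]
eef_rot: [0.773, 0.634, 0.0, 0.0]
contact_force: [0.6, -0.0, 3.7]
opening: 0.006
finger_force: 1.9
```

Request:
{"fn": "play_rows", "kwargs": {
  "translation": [
    [0.01, 0.0196, 0],
    [0.0115, 0.0222, 0],
    [0, 0, -0.03]
  ],
  "delta_rot": [
    [0, 0, 0],
    [0, 0, 0],
    [0, 0, 0]
  ],
  "grip": [-1, -1, -1]
}}

```text
clock: 11.28
tool_pos: [0.6684, -0.1109, 0.1965]
eef_rot: [0.773, 0.635, -0.001, -0.002]
contact_force: [-0.8, 0.1, -0.6]
opening: 0.003
finger_force: 0.0
```

```bash
python3 spin.py .62 -.126 10 spB1
```

```text
diffs [5.4, 4.2, 4.2, 5.2, 6.1, 6.3, 6.7, 6.1, 4.9]
11.775 [ 0.6679 -0.1129  0.1982] [0.2 0.7 0.3]
```

Request:
{"fn": "play_rows", "kwargs": {
  "translation": [
    [-0.016, -0.031, 0],
    [-0.016, -0.031, 0],
    [0, 0, 0.0284],
    [0, 0, 0],
    [0.0114, 0.0222, 0],
    [0.0114, 0.0222, 0],
    [0.0114, 0.0222, -0.01],
    [0, 0, -0.02]
  ],
  "delta_rot": [
    [0, 0, 0],
    [0, 0, 0],
    [0, 0, 0],
    [0, 0, 0],
    [0, 0, 0],
    [0, 0, 0],
    [0, 0, 0],
    [0, 0, 0]
  ],
  "grip": [-1, -1, -1, -1, -1, -1, -1, -1]
}}

```text
clock: 12.78
tool_pos: [0.6749, -0.1099, 0.201]
eef_rot: [0.773, 0.635, 0.001, -0.0]
contact_force: [-0.1, 0.0, -0.6]
opening: 0.006
finger_force: 0.0
```

```bash
python3 spin.py .62 -.126 16 spB2
```

```text
diffs [3.9, 5.0, 5.5, 6.1, 6.9, 6.6, 5.7, 4.9, 5.6, 6.3, 6.8, 7.2, 7.3, 6.5, 5.0]
13.575 [ 0.6733 -0.1116  0.2005] [-0.1 -0.6 -0.1]
```

Request:
{"fn": "play_rows", "kwargs": {
  "translation": [
    [0.0263, -0.0277, 0],
    [0.0263, -0.0277, 0],
    [0.0263, -0.0277, 0],
    [0.0263, -0.0277, 0],
    [0, 0, 0.022],
    [0, 0, 0.006],
    [0, 0, 0.0015],
    [0, 0, 0.0006],
    [0, 0, 0]
  ],
  "delta_rot": [
    [0, 0, 0],
    [0, 0, 0],
    [0, 0, 0],
    [0, 0, 0],
    [0, 0, 0],
    [0, 0, 0],
    [0, 0, 0],
    [0, 0, 0],
    [0, 0, 0]
  ],
  "grip": [-1, -1, -1, -1, -1, -1, -1, -1, -1]
}}

```text
clock: 14.7
tool_pos: [0.5858, 0.0128, 0.1709]
eef_rot: [0.774, 0.634, 0.0, 0.0]
contact_force: [-0.2, -0.6, -0.0]
opening: 0.002
finger_force: 0.0
```

```bash
python3 spin.py .62 -.126 12 spB3
```

```text
diffs [8.9, 7.4, 7.4, 7.5, 8.2, 8.8, 10.0, 10.2, 10.4, 10.1, 9.3]
15.3 [0.5854 0.0133 0.1705] [0.3 0.7 0.1]
```

Request:
{"fn": "play_rows", "kwargs": {
  "translation": [
    [0, 0, 0.0008],
    [0, 0, 0.0004],
    [0, 0, 0]
  ],
  "delta_rot": [
    [0, 0, 0],
    [0, 0, 0],
    [0, 0, 0]
  ],
  "grip": [-1, -1, -1]
}}

```text
clock: 15.68
tool_pos: [0.5854, 0.0133, 0.1692]
eef_rot: [0.773, 0.634, -0.0, -0.0]
contact_force: [-0.1, 0.7, -0.1]
opening: 0.006
finger_force: 0.0
```

Request:
{"fn": "play_rows", "kwargs": {
  "translation": [
    [0, 0, 0.0007],
    [0, 0, 0],
    [0, 0, 0]
  ],
  "delta_rot": [
    [0, 0, 0],
    [0, 0, 0],
    [0, 0, 0]
  ],
  "grip": [-1, -1, -1]
}}

```text
clock: 16.05
tool_pos: [0.5854, 0.0133, 0.1686]
eef_rot: [0.773, 0.634, 0.0, -0.0]
contact_force: [-0.2, -0.5, -0.1]
opening: 0.002
finger_force: 0.1
```

Request:
{"fn": "play_rows", "kwargs": {
  "translation": [
    [0, 0, 0.0004],
    [0, 0, 0],
    [0, 0, 0]
  ],
  "delta_rot": [
    [0, 0, 0],
    [0, 0, 0],
    [0, 0, 0]
  ],
  "grip": [-1, -1, -1]
}}

```text
clock: 16.42
tool_pos: [0.5855, 0.0132, 0.1683]
eef_rot: [0.773, 0.634, 0.0, 0.0]
contact_force: [0.0, -0.0, 1.9]
opening: 0.008
finger_force: 1.1
```

Request:
{"fn": "play_rows", "kwargs": {
  "translation": [
    [-0.0163, 0.0148, 0.0001],
    [-0.0185, 0.0168, 0],
    [0, 0, -0.06]
  ],
  "delta_rot": [
    [0, 0, 0],
    [0, 0, 0],
    [0, 0, 0]
  ],
  "grip": [-1, -1, -1]
}}

```text
clock: 16.8
tool_pos: [0.6081, -0.0312, 0.224]
eef_rot: [0.775, 0.632, -0.005, -0.002]
contact_force: [0.5, -0.2, 0.9]
opening: 0.005
finger_force: 0.0
```

```bash
python3 spin.py .583 .016 10 spC1
```

```text
diffs [5.8, 3.9, 3.1, 2.9, 4.1, 5.2, 5.3, 3.8, 3.5]
17.3 [ 0.609  -0.027   0.2271] [-1.   0.4  0.2]
```

Request:
{"fn": "play_rows", "kwargs": {
  "translation": [
    [0.0257, -0.0228, 0],
    [0.0257, -0.0228, 0.01],
    [0, 0, 0.04],
    [0, 0, 0.0086],
    [0, 0, 0],
    [-0.0185, 0.0168, 0],
    [-0.0185, 0.0168, 0],
    [-0.0185, 0.0168, -0.01],
    [0, 0, -0.06]
  ],
  "delta_rot": [
    [0, 0, 0],
    [0, 0, 0],
    [0, 0, 0],
    [0, 0, 0],
    [0, 0, 0],
    [0, 0, 0],
    [0, 0, 0],
    [0, 0, 0],
    [0, 0, 0]
  ],
  "grip": [-1, -1, -1, -1, -1, -1, -1, -1, -1]
}}

```text
clock: 18.42
tool_pos: [0.6128, -0.0354, 0.2386]
eef_rot: [0.775, 0.632, -0.002, -0.001]
contact_force: [0.7, 0.9, 1.0]
opening: 0.004
finger_force: 0.0
```

```bash
python3 spin.py .583 .016 14 spC2
python3 - <<'E'
import cv2,numpy as np
r=[cv2.imread(f'pics/{n}.png')[:,:768] for n in('spA2','spB2','spC2')]
cv2.imwrite('pics/c4.png',np.vstack(r))
E
```

```text
diffs [5.6, 4.7, 3.8, 3.6, 4.2, 6.0, 6.0, 6.0, 5.3, 4.6, 4.3, 4.4, 5.6]
19.125 [ 0.6133 -0.032   0.2391] [-0.3  0.9 -0.2]
```

View pics/c4.png

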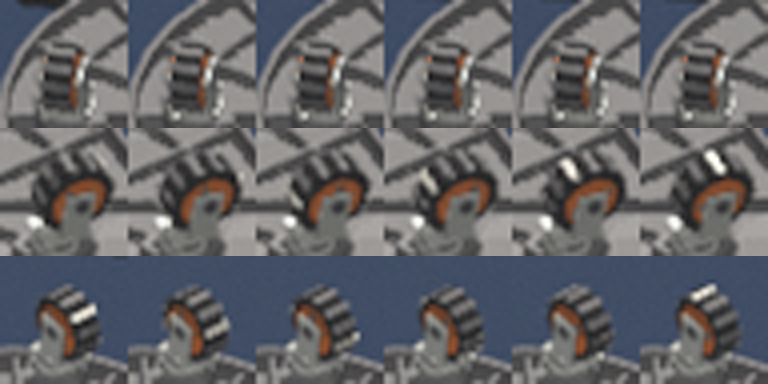

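Run:
```python
from h import *
a=cv2.imread('pics/side2.png');b=r.snapshot('side')
cx,cy=proj('side',[.467,-.088,.085])[0].round().astype(int)
for im in(a,b):print(cv2.cvtColor(im,cv2.COLOR_BGR2GRAY)[cy-7:cy+13,cx-6:cx+5])
```

```text
[[ 66  69  72  56  61  82  87  98 101 105 105]
 [113 122 135 131 122 100  92  66  52  56  52]
 [108 126 147 150 152 151 152 140 128  92  48]
 [ 75  88  90  92 105 120 125 133 136  97  65]
 [ 80  76  39  35  35  38  47  65  79  64 101]
 [ 94 101  71  69  62  60  53  44  49  60 158]
 [ 98 100  90  91  86  84  80  73  70  74 177]
 [101  65  71  75  76  80  85  83  78  84 144]
 [121  43  40  45  50  57  63  62  67  94 112]
 [109  39  43  39  39  43  40  47  62 109 123]
 [104  68  71  70  67  60  55  57  70 106 111]
 [108  77  85  86  81  80  78  72  67  90 100]
 [ 93  55  63  67  69  72  76  77  69  86 103]
 [ 92  37  38  40  44  45  51  62  71  89 105]
 [100  63  62  59  54  50  51  55  66  90 102]
 [ 97  63  67  70  73  67  67  64  67  95 103]
 [106  55  49  54  54  57  59  53  64  97 102]
 [133  96  85  83  72  64  61  53  70 106 116]
 [127 127 120 113 109 106 104 102 106 117 116]
 [103 121 114 117 122 122 127 130 124 120 115]]
[[ 63  71  93 112 122 131 149 154 158 148 148]
 [111 118 120 100 106 110 116 124 136 144 154]
 [107 131 139  97  75  70  75  72  78 104 128]
 [ 77 116 144 136 139 131 132 131 109  50  81]
 [ 79  92 102 106 121 126 126 130 118  65  72]
 [103 114  44  47  55  64  65  71  90  92 134]
 [123 117  77  66  58  56  56  44  73 110 163]
 [131 110 110 103 103 101 100  86  69 114 156]
 [123  91  99 109 110 115 124 108  65 152 192]
 [143  47  59  69  77  82  91  79  60 178 228]
 [141  36  42  42  45  43  42  53  93 176 201]
 [104  68  63  68  53  51  46  55 116 160 134]
 [ 85  87  83  84  74  74  72  62  98 126  92]
 [ 92  66  70  74  81  80  77  72  81  94  94]
 [ 97  41  46  54  58  58  58  68  84  92  97]
 [ 84  55  47  43  46  45  38  62  78  85  99]
 [ 77  68  66  62  67  65  62  65  71  85  98]
 [119  60  55  58  62  67  65  55  69  95  95]
 [127  96  88  97  90  69  71  69  76 113  98]
 [117 172 192 122 116 106 111 112 104 120 107]]
```

Request:
{"fn": "play_rows", "kwargs": {
  "translation": [
    [-0.0165, -0.033, 0],
    [-0.0165, -0.033, 0],
    [-0.0165, -0.033, 0],
    [-0.0165, -0.033, 0.01],
    [0, 0, 0.03],
    [0, 0, 0.025],
    [0, 0, 0.0072],
    [0, 0, 0],
    [-0.012, 0, 0],
    [-0.008, 0, 0]
  ],
  "delta_rot": [
    [0, 0, 0],
    [0, 0, 0],
    [0, 0, 0],
    [0, 0, 0],
    [0, 0, 0],
    [0, 0, 0],
    [0, 0, 0],
    [0, 0, 0],
    [0, 0, 0],
    [0, 0, 0]
  ],
  "grip": [-1, -1, -1, -1, -1, -1, -1, -1, -1, -1]
}}

```text
clock: 20.42
tool_pos: [0.4672, -0.0917, 0.168]
eef_rot: [0.774, 0.634, 0.0, 0.001]
contact_force: [-0.3, -0.7, -1.0]
opening: 0.002
finger_force: 0.0
```

Request:
{"fn": "play_rows", "kwargs": {
  "translation": [
    [0, 0, 0.0006],
    [0, 0, 0.0006],
    [-0.005, 0, 0],
    [-0.004, 0, 0]
  ],
  "delta_rot": [
    [0, 0, 0],
    [0, 0, 0],
    [0, 0, 0],
    [0, 0, 0]
  ],
  "grip": [-1, -1, -1, -1]
}}

```text
clock: 20.92
tool_pos: [0.4661, -0.0981, 0.1667]
eef_rot: [0.773, 0.635, 0.001, -0.0]
contact_force: [0.5, 2.9, 7.2]
opening: 0.003
finger_force: 3.4
```

Run:
```python
from h import *
for i in range(4):
    r.snapshot('side');s=r.get_state();print(s['contact_force'].round(2),s['tool_pos'].round(4),s['finger_force'])
```

```text
[0.18 2.36 7.25] [ 0.4659 -0.0987  0.1667] 3.3570161322131753
[0.19 1.94 7.73] [ 0.4659 -0.0985  0.1667] 3.4341181616764516
[1.11 2.21 7.53] [ 0.466  -0.0984  0.1667] 3.4690238011535257
[0.42 0.44 6.03] [ 0.466  -0.0984  0.1667] 3.46762755070813
```

Request:
{"fn": "play_rows", "kwargs": {
  "translation": [
    [-0.006, 0, 0],
    [-0.006, 0, 0],
    [0, 0, -0.03],
    [0.0228, -0.0006, -0.03],
    [0, 0, 0],
    [0, 0, 0],
    [0, 0, 0]
  ],
  "delta_rot": [
    [0, 0, 0],
    [0, 0, 0],
    [0, 0, 0],
    [0, 0, 0],
    [0, 0, 0],
    [0, 0, 0],
    [0, 0, 0]
  ],
  "grip": [-1, -1, -1, 0, 0, 0, 0],
  "squeeze": 5
}}

```text
clock: 22.0
tool_pos: [0.4662, -0.0891, 0.2252]
eef_rot: [0.774, 0.634, -0.001, -0.001]
contact_force: [-0.1, 1.0, -0.4]
opening: 0.434
finger_force: 0.0
```

Run:
```python
from h import *
b=r.snapshot('side');s=r.get_state();print(s['tool_pos'],s['opening'],s['q'].round(2))
cv2.imwrite('pics/side3.png',b)
cx,cy=proj('side',[.467,-.088,.085])[0].round().astype(int)
print(cv2.cvtColor(b,cv2.COLOR_BGR2GRAY)[cy-7:cy+14,cx-6:cx+5])
x0,y0=225,180
cr=cv2.resize(b[y0:y0+90,x0:x0+120],(800,600),interpolation=cv2.INTER_CUBIC)
cv2.imwrite('pics/c5.png',cr)
```

```text
[ 0.46629485 -0.08908758  0.22523944] 0.47880345041571165 [-0.01  0.64  0.16  2.1  -0.23  0.43  0.14]
[[ 64  66  69  70  81 105 135 140 142 143 149]
 [109 156 201 184 187 173 133 115 118 122 129]
 [111 158 197 187 204 218 218 207 203 157  86]
 [ 79  95  87  95 123 157 184 186 180 139  92]
 [119 145  86  80  66  56  53  54  57  66 104]
 [123 159 129 127 119 115 115 107  80  70 127]
 [119 108 109 112 113 124 130 126  97  93 149]
 [130  54  55  61  66  81  89  89  72 145 189]
 [125  44  42  47  47  46  46  49  59 175 221]
 [128  79  80  85  74  70  66  70  75 176 220]
 [133 101 102 107 100  95  87  82  98 172 183]
 [ 99  77  83  82  86  91  87  73 131 176 114]
 [ 56  39  47  46  51  60  64  58 116 142  78]
 [ 58  49  48  42  36  39  37  56  87 101  90]
 [ 67  70  69  69  70  78  80  78  86 100  96]
 [ 83  69  73  74  81  90  86  80  79  91  99]
 [ 74  47  53  54  56  63  56  59  77  89 100]
 [ 87  51  51  48  45  42  45  49  74 103  96]
 [ 89  75  61  63  60  53  57  58  89 120  95]
 [103 118 106 102  97  95  96  88 104 121 107]
 [104 125 110 112 117 120 123 120 123 128 115]]
```

View pics/c5.png

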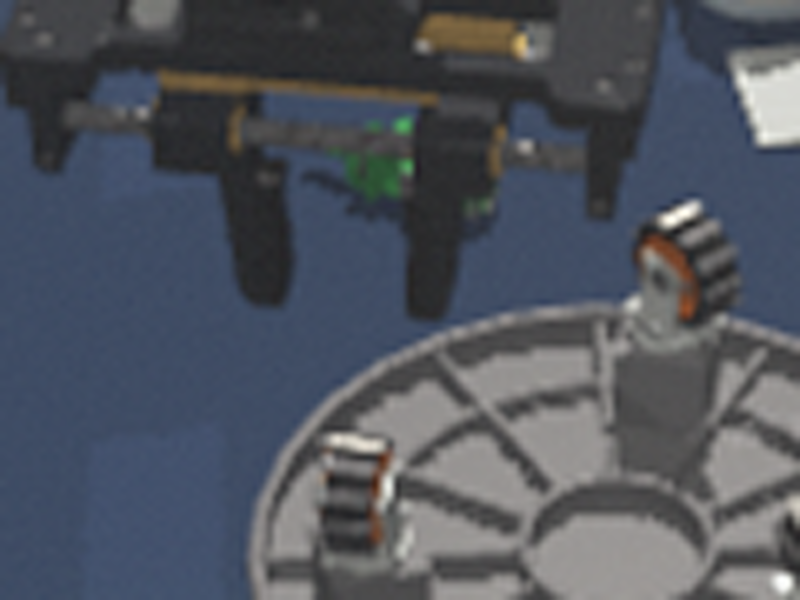

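Request:
{"fn": "play_rows", "kwargs": {
  "translation": [
    [0.0017, 0, 0.04],
    [0, 0, 0.035],
    [0, 0, 0.02],
    [0, 0, 0.008],
    [0, 0, 0],
    [0, 0, 0],
    [0, 0, 0],
    [0, 0, 0]
  ],
  "delta_rot": [
    [0, 0, 0],
    [0, 0, 0],
    [0, 0, 0],
    [0, 0, 0],
    [0, 0, 0],
    [0, 0, 0],
    [0, 0, 0],
    [0, 0, 0]
  ],
  "grip": [0, 0, 0, 0, -1, -1, -1, -1],
  "squeeze": 5
}}

```text
clock: 23.05
tool_pos: [0.4678, -0.0869, 0.1237]
eef_rot: [0.773, 0.634, 0.001, 0.001]
contact_force: [0.9, -0.2, 1.7]
opening: 0.275
finger_force: 5.0
```

Request:
{"fn": "play_rows", "kwargs": {
  "translation": [
    [0, 0, 0],
    [0, 0, 0],
    [0, 0, 0]
  ],
  "delta_rot": [
    [0, 0, 0],
    [0, 0, 0],
    [0, 0, 0]
  ],
  "grip": [-1, -1, -1],
  "squeeze": 30
}}

```text
clock: 23.42
tool_pos: [0.4678, -0.0869, 0.1235]
eef_rot: [0.773, 0.634, 0.001, 0.001]
contact_force: [1.2, -0.7, 6.5]
opening: 0.27
finger_force: 30.0
```

Run:
```python
from h import *
for i in range(4):
    r.snapshot('side');s=r.get_state();print(s['contact_force'].round(2),s['moment'].round(2),s['tool_pos'].round(4),s['eef_rot'].round(4),s['opening'],s['finger_force'])
```

```text
[0.34 0.36 6.03] [-0.1  -0.11 -0.03] [ 0.4678 -0.0869  0.1235] [7.734e-01 6.340e-01 6.000e-04 5.000e-04] 0.272374985854744 30.000758985179345
[ 1.27 -0.67  6.56] [-0.06 -0.11  0.04] [ 0.4678 -0.0869  0.1235] [7.734e-01 6.339e-01 6.000e-04 5.000e-04] 0.26995834759524395 30.000766428020142
[0.41 0.17 4.89] [-0.12 -0.11  0.05] [ 0.4678 -0.0869  0.1235] [7.734e-01 6.339e-01 6.000e-04 5.000e-04] 0.26783015285608763 30.000748733336877
[0.63 0.42 5.8 ] [-0.06 -0.14  0.07] [ 0.4678 -0.0869  0.1235] [7.734e-01 6.339e-01 6.000e-04 5.000e-04] 0.2719366024831407 30.000848255940582
```

Request:
{"fn": "play_rows", "kwargs": {
  "translation": [
    [0, 0, -0.003],
    [0, 0, -0.003],
    [0, 0, -0.004],
    [0, 0, -0.005],
    [0, 0, -0.006],
    [0, 0, -0.008],
    [0, 0, -0.01],
    [0, 0, -0.02],
    [0, 0, -0.03],
    [0, 0, -0.03]
  ],
  "delta_rot": [
    [0, 0, 0],
    [0, 0, 0],
    [0, 0, 0],
    [0, 0, 0],
    [0, 0, 0],
    [0, 0, 0],
    [0, 0, 0],
    [0, 0, 0],
    [0, 0, 0],
    [0, 0, 0]
  ],
  "grip": [-1, -1, -1, -1, -1, -1, -1, -1, -1, -1]
}}

```text
clock: 24.88
tool_pos: [0.4665, -0.0866, 0.2433]
eef_rot: [0.773, 0.634, -0.0, -0.001]
contact_force: [0.3, 0.1, -1.9]
opening: 0.265
finger_force: 30.0
```

Request:
{"fn": "play_rows", "kwargs": {
  "translation": [
    [0.0525, -0.0111, 0],
    [0.0525, -0.0111, 0],
    [0.0525, -0.0111, 0],
    [0.0525, -0.0111, 0],
    [0.0525, -0.0111, 0],
    [0.0525, -0.0111, 0],
    [0.0525, -0.0111, 0],
    [0.0525, -0.0111, 0],
    [0, 0, 0.05],
    [0, 0, 0.05],
    [0, 0, 0.02],
    [0, 0, 0.012],
    [0, 0, 0],
    [0, 0, 0],
    [0, 0, 0]
  ],
  "delta_rot": [
    [0, 0, 0],
    [0, 0, 0],
    [0, 0, 0],
    [0, 0, 0],
    [0, 0, 0],
    [0, 0, 0],
    [0, 0, 0],
    [0, 0, 0],
    [0, 0, 0],
    [0, 0, 0],
    [0, 0, 0],
    [0, 0, 0],
    [0, 0, 0],
    [0, 0, 0],
    [0, 0, 0]
  ],
  "grip": [-1, -1, -1, -1, -1, -1, -1, -1, -1, -1, -1, -1, 0, 0, 0]
}}

```text
clock: 26.75
tool_pos: [0.4632, 0.3428, 0.1113]
eef_rot: [0.773, 0.634, 0.001, 0.0]
contact_force: [1.0, 0.7, 0.9]
opening: 0.498
finger_force: 0.0
```

Request:
{"fn": "play_rows", "kwargs": {
  "translation": [
    [0, 0, 0],
    [0, 0, -0.02],
    [0, 0, -0.04],
    [0, 0, -0.06]
  ],
  "delta_rot": [
    [0, 0, 0],
    [0, 0, 0],
    [0, 0, 0],
    [0, 0, 0]
  ],
  "grip": [0.1, 0.1, 0, 0],
  "squeeze": 5
}}

```text
clock: 27.25
tool_pos: [0.4617, 0.342, 0.2304]
eef_rot: [0.773, 0.634, -0.002, -0.0]
contact_force: [0.5, -0.2, -0.2]
opening: 0.5
finger_force: 0.0
```

Run:
```python
from h import *
im=r.snapshot('side');s=r.get_state();print(s['tool_pos'],s['contact_force'].round(1),s['opening'],s['q'].round(2))
for d in r.look_for('side','castor_1'):print(np.round(d['point'],3),round(d['confidence'],2))
M=R.from_quat(s['eef_rot']).as_matrix();print(M.round(3).tolist())
x0,y0=230,130
a=cv2.resize(im[y0:y0+75,x0:x0+100],(800,600),interpolation=cv2.INTER_CUBIC);cv2.imwrite('pics/c6.png',a)
```

```text
[0.4654695  0.34353807 0.23850887] [0.1 0.8 5.7] 0.5006806119312763 [-0.91  0.74  0.34  1.8  -0.37  0.66 -0.56]
[ 0.619 -0.134  0.08 ] 0.88
[0.495 0.161 0.019] 0.61
[ 0.297 -0.207  0.022] 0.58
[0.584 0.008 0.089] 0.56
[0.461 0.297 0.036] 0.5
[[0.197, 0.98, 0.009], [0.98, -0.197, 0.006], [0.008, 0.007, -1.0]]
```

View pics/c6.png

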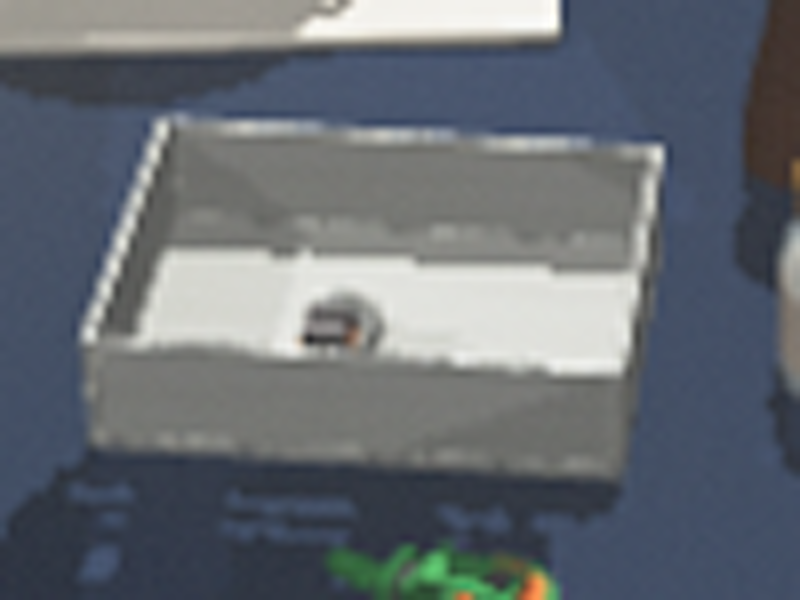

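Request:
{"fn": "play_rows", "kwargs": {
  "translation": [
    [-0.052, 0.0063, 0],
    [-0.052, 0.0063, 0],
    [-0.052, 0.0063, 0],
    [-0.052, 0.0063, 0],
    [-0.052, 0.0063, 0],
    [-0.052, 0.0063, 0],
    [-0.052, 0.0063, 0],
    [-0.052, 0.0063, 0],
    [-0.052, 0.0063, 0],
    [-0.052, 0.0063, 0],
    [-0.052, 0.0063, 0],
    [-0.052, 0.0063, 0],
    [-0.0537, 0.0068, 0],
    [0, 0, 0],
    [0, 0, 0],
    [0, 0, 0],
    [0, 0, 0],
    [0, 0, 0],
    [0, 0, 0],
    [0, 0, 0]
  ],
  "delta_rot": [
    [0, 0, 0],
    [0, 0, 0],
    [0, 0, 0],
    [0, 0, 0],
    [0, 0, 0],
    [0, 0, 0],
    [0, 0, 0],
    [0, 0, 0],
    [0, 0, 0],
    [0, 0, 0],
    [0, 0, 0],
    [0, 0, 0],
    [0, 0, 0],
    [0, 0, -9.3],
    [0, 0, -9.3],
    [0, 0, -9.3],
    [0, 0, -9.3],
    [0, 0, -9.3],
    [0, 0, -9.3],
    [0, 0, -9.2]
  ],
  "grip": [0, 0, 0, 0, 0, 0, 0, 0, 0, 0, 0, 0, 0, 0, 0, 0, 0, 0, 0, 0]
}}

```text
clock: 29.85
tool_pos: [0.4101, -0.3382, 0.2299]
eef_rot: [0.309, 0.951, 0.0, -0.0]
contact_force: [-0.2, 0.4, -0.1]
opening: 0.501
finger_force: 0.0
```

Run:
```python
from h import *
r.snapshot('side');s=r.get_state();M=R.from_quat(s['eef_rot'])
print(s['clock'],s['tool_pos'].round(4),M.as_matrix().round(3).tolist(),s['q'].round(2))
print('to go',M.inv().apply(np.array([.4156,-.3372,.1165])-s['tool_pos']).round(4))
```

```text
29.9 [ 0.41   -0.3384  0.2298] [[-0.811, 0.585, -0.0], [0.585, 0.811, 0.0], [0.0, 0.0, -1.0]] [ 0.74  0.68 -0.23  1.92  0.26  0.57  1.29]
to go [-0.0039  0.0042  0.1133]
```

Request:
{"fn": "play_rows", "kwargs": {
  "translation": [
    [-0.0039, 0.0042, 0.04],
    [0, 0, 0.04],
    [0, 0, 0.025],
    [0, 0, 0.0083],
    [0, 0, 0],
    [0, 0, 0],
    [0, 0, 0],
    [0, 0, 0],
    [0, 0, 0],
    [0, 0, 0]
  ],
  "delta_rot": [
    [0, 0, 0],
    [0, 0, 0],
    [0, 0, 0],
    [0, 0, 0],
    [0, 0, 0],
    [0, 0, 0],
    [0, 0, 0],
    [0, 0, 0],
    [0, 0, 0],
    [0, 0, 0]
  ],
  "grip": [0, 0, 0, 0, 0, -1, -1, -1, -1, -1],
  "squeeze": 5
}}

```text
clock: 31.15
tool_pos: [0.4163, -0.3376, 0.1176]
eef_rot: [0.312, 0.95, -0.0, 0.001]
contact_force: [0.5, 0.3, 7.2]
opening: 0.272
finger_force: 5.0
```

Run:
```python
from h import *
for i in range(2):
    r.snapshot('side');s=r.get_state();print(s['contact_force'].round(2),s['tool_pos'].round(4),s['opening'],s['finger_force'])
```

```text
[-0.02  0.17  6.37] [ 0.4164 -0.3376  0.1176] 0.2735575561204218 5.000158766924869
[-0.66  0.38  6.58] [ 0.4163 -0.3376  0.1176] 0.2741385659698662 5.000161418574862
```

Request:
{"fn": "play_rows", "kwargs": {
  "translation": [
    [0, 0, 0],
    [0, 0, 0],
    [0, 0, -0.01],
    [0, 0, -0.04],
    [0, 0, -0.04],
    [0, 0, -0.03],
    [0.0216, 0.048, 0],
    [0.0216, 0.048, 0],
    [0.0216, 0.048, 0],
    [0.0216, 0.048, 0],
    [0.0217, 0.0481, 0],
    [0, 0, 0],
    [0, 0, 0],
    [0, 0, 0],
    [0, 0, 0],
    [0, 0, 0],
    [0, 0, 0],
    [0, 0, 0],
    [0, 0, 0]
  ],
  "delta_rot": [
    [0, 0, 0],
    [0, 0, 0],
    [0, 0, 0],
    [0, 0, 0],
    [0, 0, 0],
    [0, 0, 0],
    [0, 0, 0],
    [0, 0, 0],
    [0, 0, 0],
    [0, 0, 0],
    [0, 0, 0],
    [0, 0, 9.3],
    [0, 0, 9.3],
    [0, 0, 9.3],
    [0, 0, 9.3],
    [0, 0, 9.3],
    [0, 0, 9.3],
    [0, 0, 9.3],
    [0, 0, 0]
  ],
  "grip": [-1, -1, -1, -1, -1, -1, -1, -1, -1, -1, -1, -1, -1, -1, -1, -1, -1, -1, -1],
  "squeeze": 30
}}

```text
clock: 33.62
tool_pos: [0.4709, -0.0795, 0.237]
eef_rot: [0.773, 0.634, -0.0, -0.0]
contact_force: [0.2, -0.2, -1.1]
opening: 0.268
finger_force: 30.0
```

```bash
cat > st.py <<'E'
from h import *
r.snapshot('side');s=r.get_state();M=R.from_quat(s['eef_rot'])
print(s['clock'],s['tool_pos'].round(4),M.as_matrix().round(3).tolist(),s['contact_force'].round(1),s['opening'])
t=np.array([.4685,-.0828])+.0032*M.as_matrix()[:2,0]
print('to go',t,M.inv().apply(np.r_[t,.160]-s['tool_pos']).round(4))
E
python3 st.py
```

```text
33.675 [ 0.4709 -0.0795  0.237 ] [[0.195, 0.981, -0.0], [0.981, -0.195, 0.0], [0.0, -0.0, -1.0]] [-0.3 -0.4 -0.6] 0.2685371249556717
to go [ 0.46912342 -0.07966131] [-0.0005 -0.0017  0.077 ]
```

Request:
{"fn": "play_rows", "kwargs": {
  "translation": [
    [-0.0005, -0.0017, 0.03],
    [0, 0, 0.03],
    [0, 0, 0.017],
    [0, 0, 0],
    [0, 0, 0]
  ],
  "delta_rot": [
    [0, 0, 0],
    [0, 0, 0],
    [0, 0, 0],
    [0, 0, 0],
    [0, 0, 0]
  ],
  "grip": [-1, -1, -1, -1, -1]
}}

```text
clock: 34.3
tool_pos: [0.4696, -0.08, 0.1604]
eef_rot: [0.774, 0.634, 0.0, 0.0]
contact_force: [-0.8, -1.1, -1.3]
opening: 0.267
finger_force: 30.0
```

```bash
python3 st.py
python3 - <<'E'
from h import *
im=r.snapshot('side');s=r.get_state();M=R.from_quat(s['eef_rot']).as_matrix()
cv2.imwrite('pics/side4.png',im)
x0,y0=255,222;k=16
cr=cv2.resize(im[y0:y0+37,x0:x0+50],None,fx=k,fy=k,interpolation=cv2.INTER_CUBIC)
def dot(P,col):
    for p in proj('side',P):cv2.circle(cr,tuple(int(v) for v in ((p-[x0-.5,y0-.5])*k)),2,col,-1)
o2=np.array([.4683,-.0781,.048])   # socket as the side camera sees it
a=np.linspace(0,6.28,24)
dot(o2+np.c_[.006*np.cos(a),.006*np.sin(a),0*a],(0,255,0))
b=R.from_euler('z',13,degrees=True).apply([[x,y,0] for x in(-.017,.017) for y in(-.017,.017)])
dot(o2+b,(255,255,0))
w=s['tool_pos']-.0032*M[:,0];w[2]=s['tool_pos'][2]-.0776;w[1]+=.0781*0+.0047
dot(w+[0,0,-.026]+np.c_[.0035*np.cos(a),.0035*np.sin(a),0*a],(0,0,255))
dot(w+np.c_[.014*np.cos(a),.014*np.sin(a),0*a],(255,0,255))
cv2.imwrite('pics/c7.png',cr)
E
```

```text
34.35 [ 0.4698 -0.08    0.1606] [[0.197, 0.98, 0.001], [0.98, -0.197, 0.0], [0.0, 0.001, -1.0]] [ 0.5 -0.4 -1.3] 0.2677746705697921
to go [ 0.46913193 -0.07966302] [ 0.0002 -0.0007  0.0006]
```

View pics/c7.png

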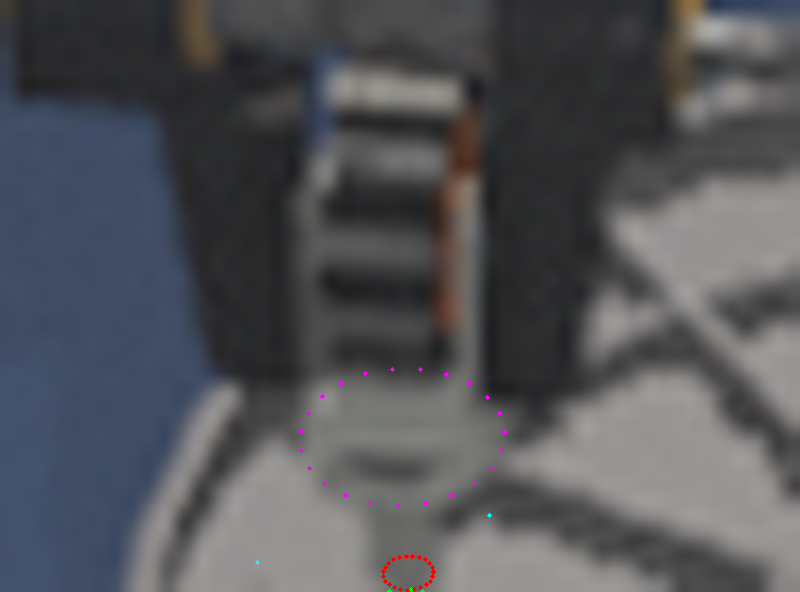

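Request:
{"fn": "play_rows", "kwargs": {
  "translation": [
    [0.0002, -0.0009, 0.004],
    [0, 0, 0.003],
    [0, 0, 0.003],
    [0, 0, 0.0026],
    [0, 0, 0]
  ],
  "delta_rot": [
    [0, 0, 0],
    [0, 0, 0],
    [0, 0, 0],
    [0, 0, 0],
    [0, 0, 0]
  ],
  "grip": [-1, -1, -1, -1, -1]
}}

```text
clock: 35.02
tool_pos: [0.469, -0.08, 0.147]
eef_rot: [0.774, 0.633, 0.0, 0.001]
contact_force: [1.5, -2.1, -2.5]
opening: 0.27
finger_force: 30.0
```

Request:
{"fn": "play_rows", "kwargs": {
  "translation": [
    [0, 0, 0.003],
    [0, 0, 0.002],
    [0, 0, 0]
  ],
  "delta_rot": [
    [0, 0, 0],
    [0, 0, 0],
    [0, 0, 0]
  ],
  "grip": [-1, -1, -1]
}}

```text
clock: 35.4
tool_pos: [0.4691, -0.0801, 0.1421]
eef_rot: [0.774, 0.633, 0.0, 0.001]
contact_force: [3.0, -3.0, -2.7]
opening: 0.27
finger_force: 30.0
```

```bash
python3 st.py;python3 st.py
```

```text
35.45 [ 0.4691 -0.08    0.1421] [[0.199, 0.98, 0.001], [0.98, -0.199, -0.001], [-0.0, 0.001, -1.0]] [ 2.2 -3.8 -2.5] 0.2664511779506594
to go [ 0.46913534 -0.07966371] [ 0.0004  0.     -0.0179]
35.5 [ 0.4691 -0.08    0.1422] [[0.199, 0.98, 0.001], [0.98, -0.199, -0.001], [-0.0, 0.001, -1.0]] [ 2.9 -4.1 -4.4] 0.2670653242286615
to go [ 0.46913525 -0.07966369] [ 0.0003  0.     -0.0178]
```

Request:
{"fn": "play_rows", "kwargs": {
  "translation": [
    [-0.0006, 0.0006, 0],
    [0, 0, 0.002],
    [0, 0, 0.002],
    [0, 0, 0]
  ],
  "delta_rot": [
    [0, 0, 0],
    [0, 0, 0],
    [0, 0, 0],
    [0, 0, 0]
  ],
  "grip": [-1, -1, -1, -1]
}}

```text
clock: 36.0
tool_pos: [0.4691, -0.0803, 0.1381]
eef_rot: [0.774, 0.633, 0.0, 0.0]
contact_force: [2.4, -2.6, -1.7]
opening: 0.267
finger_force: 30.0
```

Request:
{"fn": "play_rows", "kwargs": {
  "translation": [
    [-0.0005, 0.0007, 0.001],
    [0, 0, 0.003],
    [0, 0, 0.003],
    [0, 0, 0.002],
    [0, 0, 0]
  ],
  "delta_rot": [
    [0, 0, 0],
    [0, 0, 0],
    [0, 0, 0],
    [0, 0, 0],
    [0, 0, 0]
  ],
  "grip": [-1, -1, -1, -1, -1]
}}

```text
clock: 36.62
tool_pos: [0.4691, -0.0808, 0.1288]
eef_rot: [0.774, 0.633, -0.0, -0.001]
contact_force: [0.3, -2.5, -2.1]
opening: 0.266
finger_force: 30.0
```

Request:
{"fn": "play_rows", "kwargs": {
  "translation": [
    [0, 0, 0.0015],
    [0, 0, 0.0015],
    [0, 0, 0]
  ],
  "delta_rot": [
    [0, 0, 0],
    [0, 0, 0],
    [0, 0, 0]
  ],
  "grip": [-1, -1, -1]
}}

```text
clock: 37.0
tool_pos: [0.4694, -0.0808, 0.126]
eef_rot: [0.774, 0.633, -0.0, -0.0]
contact_force: [0.0, -2.1, -1.3]
opening: 0.266
finger_force: 30.0
```

Request:
{"fn": "play_rows", "kwargs": {
  "translation": [
    [0, 0, 0.0012],
    [0, 0, 0.0008],
    [0, 0, 0]
  ],
  "delta_rot": [
    [0, 0, 0],
    [0, 0, 0],
    [0, 0, 0]
  ],
  "grip": [-1, -1, -1]
}}

```text
clock: 37.38
tool_pos: [0.4693, -0.0808, 0.1256]
eef_rot: [0.774, 0.633, 0.0, 0.0]
contact_force: [-2.3, -2.1, 16.4]
opening: 0.266
finger_force: 30.0
```

Request:
{"fn": "play_rows", "kwargs": {
  "translation": [
    [0, 0, -0.001],
    [0, 0, 0],
    [0, 0, 0],
    [0, 0, 0],
    [0, 0, -0.03],
    [0, 0, -0.05],
    [0, 0, -0.05],
    [0.05, 0, 0],
    [0.05, 0, 0],
    [0.05, 0, 0],
    [0, 0, 0]
  ],
  "delta_rot": [
    [0, 0, 0],
    [0, 0, 0],
    [0, 0, 0],
    [0, 0, 0],
    [0, 0, 0],
    [0, 0, 0],
    [0, 0, 0],
    [0, 0, 0],
    [0, 0, 0],
    [0, 0, 0],
    [0, 0, 0]
  ],
  "grip": [-1, 0, 0, 0, 0, 0, 0, 0, 0, 0, 0]
}}

```text
clock: 38.75
tool_pos: [0.4996, 0.0714, 0.2548]
eef_rot: [0.771, 0.637, 0.001, -0.001]
contact_force: [0.2, -0.3, 0.5]
opening: 0.496
finger_force: 0.0
```

Run:
```python
from h import *
im=r.snapshot('side');cv2.imwrite('pics/side5.png',im);s=r.get_state();print(s['tool_pos'],s['contact_force'].round(1))
P=castor(.0225)
L=[(d['confidence'],d['pixels']) for t in('castor_1','spare') for d in r.silhouettes('side',t)]
for cf,m in L:
    ys,xs=np.where(m);print(round(cf,2),m.sum(),xs.mean().round(1),ys.mean().round(1))
    if abs(xs.mean()-280)<12 and abs(ys.mean()-252)<15 and m.sum()<600:
        for z in(.046,.048,.050,.053):print(z,np.round(fit({'side':m},P,z,(.468,-.078),[1.37])[0],4))
```

```text
[0.49908202 0.06833038 0.2548612 ] [ 0.1 -1.7  0.3]
0.97 508 201.8 315.9
0.85 220 287.8 204.5
0.77 432 351.0 261.7
0.67 273 327.2 220.7
0.64 2747 388.1 386.9
0.54 50 272.6 169.8
0.76 279 280.7 250.1
0.046 [ 0.1121  0.4711 -0.0752  1.4622]
0.048 [ 0.1149  0.4711 -0.078   1.4665]
0.05 [ 0.1195  0.4706 -0.0784  1.4461]
0.053 [ 0.1193  0.4707 -0.0823  1.4341]
```

Request:
{"fn": "play_rows", "kwargs": {
  "translation": [
    [-0.0491, -0.0004, 0],
    [-0.0491, -0.0004, 0],
    [-0.049, -0.0004, 0],
    [0, 0, 0.04],
    [0, 0, 0.035],
    [0, 0, 0.008],
    [0, 0, 0.001],
    [0, 0, 0.0006],
    [0, 0, 0],
    [0, 0, 0]
  ],
  "delta_rot": [
    [0, 0, 0],
    [0, 0, 0],
    [0, 0, 0],
    [0, 0, 0],
    [0, 0, 0],
    [0, 0, 0],
    [0, 0, 0],
    [0, 0, 0],
    [0, 0, 0],
    [0, 0, 0]
  ],
  "grip": [-1, -1, -1, -1, -1, -1, -1, -1, -1, -1]
}}

```text
clock: 40.15
tool_pos: [0.4693, -0.0778, 0.1712]
eef_rot: [0.774, 0.633, 0.0, 0.0]
contact_force: [-0.0, -1.5, -0.3]
opening: 0.006
finger_force: 0.0
```

Tip 0.1072, no contact: the castor isn't standing proud by more than 1.7 mm. Going down further.

Request:
{"fn": "play_rows", "kwargs": {
  "translation": [
    [0, 0, 0.0008],
    [0, 0, 0.0005],
    [0, 0, 0],
    [0, 0, 0]
  ],
  "delta_rot": [
    [0, 0, 0],
    [0, 0, 0],
    [0, 0, 0],
    [0, 0, 0]
  ],
  "grip": [-1, -1, -1, -1]
}}

```text
clock: 40.65
tool_pos: [0.4691, -0.0779, 0.1694]
eef_rot: [0.774, 0.633, 0.0, 0.0]
contact_force: [-0.3, 0.3, 3.5]
opening: 0.005
finger_force: 1.8
```

Request:
{"fn": "play_rows", "kwargs": {
  "translation": [
    [0, 0, -0.03],
    [0, 0, -0.05],
    [0, 0, -0.05],
    [0, 0, 0],
    [0, 0, 0],
    [0, 0, 0],
    [0, 0, 0]
  ],
  "delta_rot": [
    [0, 0, 0],
    [0, 0, 0],
    [0, 0, 0],
    [0, 0, 0],
    [0, 0, 0],
    [0, 0, 0],
    [0, 0, 0]
  ],
  "grip": [-1, -1, -1, -1, -1, -1, -1]
}}

```text
clock: 41.52
tool_pos: [0.4684, -0.0779, 0.2982]
eef_rot: [0.774, 0.633, -0.001, -0.001]
contact_force: [-0.9, -0.7, -0.9]
opening: 0.003
finger_force: 0.0
```

```bash
python3 -c "
from plant import r
print(r.get_state()['tool_pos'],r.finish_job())"
```

```text
the job is handed in; nothing more can be done
[ 0.46843365 -0.0778561   0.29824044] None
```

I handed the job in at about 41.5 s: the castor nearest the robot was the one that binds and now lies in the dish, the spare is pushed home in its socket, and the other two wheels ran on freely; the hand-in returned no verdict.

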